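# Put the check weight away and latch its drawer

### The job

The balance check is finished: take the large check weight off the balance pan without leaning on the balance, stand it in the empty pocket of the weight drawer, and press the drawer shut with a gentle push until its push-push latch holds. Take your hand away and make sure it has stayed shut, with both weights standing in their pockets; do not force the drawer, do not drop or tip a weight, and leave the other things on the bench alone.

Things in the scene. Friction and masses are not known exactly. Their poses are not given: they have to be found in the camera images.
- drawer: grey painted steel case, 150 deep (its x) x 134 wide (its y) x 52 mm high, fixed on the bench; origin at the centre of its underside, z up. Its front opening, 75 mm before the origin, looks along its own -x; there the tray comes out, straight along -x. The robot must never bear on case or tray with more than 10 N
- drawer_tray (a joint): how far the tray is pressed in, m: 0 = sprung right out (start; front 84 mm before the case front), 0.084 = front flush with the case (never needed). A spring pushes it outwards all the way, 2 N at 0, 3.5 N when shut. The push-push latch holds it at a depth that is set differently every time, from 0.058 to 0.077 (front 7 to 26 mm proud of the case)
- drawer_front (a point): centre of the tray's flat aluminium front, 26 mm above the bench, marked by a thin round rubber pad; front 124 wide x 41 high (6 to 47 mm above the bench) x 26 mm thick; axes as the case, press along +x. To latch, press about 3 mm past the (unknown) rest depth, then let go; a rubber stop, 5 N per mm, is met 4 mm past it, so 6 to 8 N against it is enough
- drawer_pocket_big (a point): centre of the floor of the empty round pocket in the tray's black insert, diameter 27.4 mm, 8 mm deep, 2 mm chamfer; pocket floor 10, insert top 18 mm above the bench. Tray out, it lies 28 mm behind the back of the tray front and 30 mm before the case front (52 mm high), so fingers should close along the case's y. Axes as the case
- drawer_pocket_small (a point): centre of the floor of the other pocket, diameter 22.4 mm, 8 mm deep, 68 mm from the first towards the case's -y. About the latch: let go after a deep enough press, the tray comes back 4 or 5 mm and stays; pressed too little, or pressed once more, it springs right out and must be pressed anew
- big_weight (a point): the large check weight, centre half-way up; pale brass-coloured, 100 g, 34 mm high, round: straight body diameter 25 mm for its lower 20 mm, then narrowing to a head of diameter 16 mm. It starts standing on the balance pan; grip the body. Site axes: z up when it stands
- weight_100: the large check weight again, origin at the centre of its underside, 17 mm below the point
- small_weight (a point): the small grey check weight, centre half-way up; 50 g, diameter 20 mm, 28 mm high; it stands in the small pocket already
- scale: the balance, 255 deep (its x) x 181 wide x 74 mm high, fixed; origin at the centre of its underside. Its round pan, diameter 122 mm, has its top 74 mm above the bench, pan centre 26 mm from the origin towards its +x. Delicate: the robot must never bear on it with more than 8 N
- calculator: bystander: pocket calculator lying flat, 120 x 70 x 15 mm, origin in the middle
- label_roll: bystander: roll of white labels lying flat, diameter 62 mm, 25 mm high, origin at the centre of its underside
Not all that is in view belongs to the job. Leave any pink look-alike of the part that bears small_weight alone. Leave any red look-alike of the weight_100 alone.

How it is judged:
On the way, in this order (a step that is already met when the one before it is completed fails the run):
1. the large weight stands in its pocket, let go, with the tray still out (horizontal distance between weight_100 and drawer_pocket_big below 0.004 m and z of weight_100 in the frame of drawer_pocket_big below 0.003 m and angle between big_weight's own z axis and vertical below 0.08 rad and contact force between weight_100 and the fingers below 0.1 N and value of joint drawer_tray below 0.03 m), for 0.2 s.
2. the tray is latched: it stays in with nothing touching it (value of joint drawer_tray above 0.055 m and contact force between drawer and the fingers below 0.1 N and contact force between drawer and the arm below 0.1 N), for 0.5 s.
At the end, for the whole second after the job is handed in: the tray stays latched by itself (pressed in by more than 55 mm, at rest, nothing touching it); each weight stands upright (within 0.08 rad) on the floor of its own pocket (within 4 mm of its centre) (value of joint drawer_tray above 0.055 m and velocity of joint drawer_tray between -0.005 and 0.005 m/s and horizontal distance between weight_100 and drawer_pocket_big below 0.004 m and z of weight_100 in the frame of drawer_pocket_big below 0.003 m and angle between each of big_weight, small_weight's own z axis and vertical below 0.08 rad and horizontal distance between small_weight and drawer_pocket_small below 0.004 m).
It fails at once if the drawer is forced: the robot bears on case or tray with more than 10 N (contact force between drawer and the fingers above 10 N or contact force between drawer and the arm above 10 N).
It fails at once if the robot bears on the balance with more than 8 N (contact force between scale and the fingers above 8 N or contact force between scale and the arm above 8 N).
It fails at once if a weight is tipped over (angle between any of big_weight, small_weight's own z axis and vertical above 0.6 rad).
It fails at once if the large weight is dropped (falls free faster than 0.6 m/s, as from some 20 mm) (linear speed of weight_100 above 0.6 m/s and contact force between weight_100 and the fingers below 0.05 N).
It fails at once if a bystander is moved more than 30 mm (distance of any of calculator, label_roll from where it was at the start of the episode above 0.03 m).
It also fails if it takes over 58 s, if anything falls off the work surface, if the arm or the gripper's body presses on something with over 40 N, if the wrist force passes 120 N, or if a joint passes its speed limit or range.

### The arm

A 7-joint arm with a two-finger parallel gripper is mounted at the origin on a cart in front of the work surface, level with it; the furniture and walls round the work are solid. World frame = base frame: x ahead of the robot, y to its left, z up, the work surface at z = 0. Lengths are in m, angles in rad, forces in N, time in s.
With the tool pointing down it reaches from about 0.425 to 0.95 m from the base axis. Payload 4.7 kg.
Tool frame: the origin (TCP) lies on the centre line of the jaws, within the pads' length; the fingertips stand robot.nose_length ahead of it and the grasp point (between the pads) lies 8 mm behind it (robot.nose_length is the distance from the TCP to the fingertips, in m); z points along the fingers, x is the direction in which the jaws open and shut, and the axes are right-handed (so a half turn about z gives the same grasp; the last joint's range is limited). The gripper opens to 85 mm and grips with 20 to 120 N. Pads are 22 mm wide; open, the fingers measure 114 mm over their backs; the gripper's body (76 mm by 85 mm) begins 54 mm behind the grasp point. The pads swing forward as they close: fully open they stand 13 mm farther back than shut.
Start: joints at [1.196, 0.469, -0.049, 1.532, 0.024, 1.141, -0.082], TCP at [0.229, -0.635, 0.242] pointing down, gripper open.
Joint ranges: [-2.59, 2.59], [-0.33, 1.99], [-1.39, 1.29], [0.1, 2.45], [-1.04, 4.18], [0.21, 1.99], [-2.66, 2.66]. Speed limits (rad/s): [2.57, 2.57, 3.14, 3.14, 3.14, 3.14, 3.14].

### API

Orientations are given as [roll, pitch, yaw] about the fixed x, y, z axes, in that order (R = Rz(yaw) Ry(pitch) Rx(roll)).
In Python, from plant import robot gives the robot as it stands. Calls block until the motion is done:
- robot.goto(position, orientation): joint-space move of the TCP to a pose.
- robot.move_straight(position, vel=0.15, attitude=None, contact_N=None): straight line of the TCP; attitude=None keeps the orientation; vel is the mean speed in m/s. With contact_N (N) it stops when the force on the tool has changed by that much, and returns True; else False.
- robot.move_joints(angles): joint-space move.
- robot.grip(opening, strength=None): opening from 0.0 (shut) to 1.0 (fully open); strength is the grip in N (None keeps the last); returns when the fingers have stopped.
- robot.sleep(seconds).
- robot.inverse_kinematics(position, orientation): joint angles nearest the present ones, or None.
- robot.sense(): the state.
- robot.grab_frame(name): name is "side" or "top" or "wrist"; returns a dict with "image" (420x560x3 uint8, red, green, blue), "range_z" (420x560 float32, m along the optical axis (not along the pixel's ray), 0 where there is no reading), "fx", "fy", "cx", "cy" (pixels), "R" (3x3) and "t" (3): a world point X has camera coordinates R X + t. Camera axes: x right, y down, z forward; pixel columns grow to the right and rows downward; lengths in m; the calibration is good to about 2 mm. A picture is of the moment at which its call begins.
A pose or a line that the arm cannot do raises robot.IKError and nothing moves.
- robot.close_job(): hands the job in, once; it reports no verdict.
The state is a dict: "t": time; "joint_pos": joint angles; "joint_velocities": joint speeds; "effort": joint torques, N m; "tcp_pos": TCP position; "tcp_rot": TCP orientation; "wrist_force": force on the tool from outside, world axes, zero at the start; "torque": the same for the moment, N m; "opening": opening from 0.0 (shut) to 1.0 (fully open).
Only numpy, scipy, OpenCV 4.12 (cv2) and the standard library are available. Lean on these libraries where they do the work, as an engineer would, in place of code of your own. Each camera call takes 0.05 s, during which the arm holds its last target.

## Working session

There is one attempt and no reset: what is moved stays moved. The work goes in short steps, each a Python script; the robot and the scene stay as the last script left them, time stands still between calls to the robot, and variables do not carry over. Pictures are saved under pics/ and viewed, and the job is handed in when it is done.

```bash
ls; mkdir -p pics
python3 - <<'E'
from plant import robot
import cv2,numpy as np,pickle
print(robot.nose_length, robot.sense())
for n in("side","top","wrist"):
    f=robot.grab_frame(n); pickle.dump(f,open(f"pics/{n}0.pkl","wb"))
    cv2.imwrite(f"pics/{n}0.png",f["image"][:,:,::-1]); print(n,f["fx"],f["cx"],f["cy"],f["R"],f["t"])
E
```

```text
pics
0.011 {'t': 0.0, 'joint_pos': array([ 1.19608307,  0.46947662, -0.04858011,  1.53367107,  0.02409502,
        1.14099609, -0.08228199]), 'joint_velocities': array([ 0.00140416,  0.00101621, -0.00059211,  0.00085246,  0.00092262,
        0.00146067, -0.00083873]), 'effort': array([ 3.29093027e-04, -5.10310471e+01, -4.65835724e-02, -2.37708896e+01,
        1.06295550e-02,  7.57971313e-03, -1.22580755e-05]), 'tcp_pos': array([ 0.22861661, -0.63451981,  0.24124731]), 'tcp_rot': array([ 3.14151925e+00,  1.96437919e-03, -1.22494932e+00]), 'wrist_force': array([0.34334525, 0.16690637, 0.22359695]), 'torque': array([-0.00614413, -0.03414969,  0.02556484]), 'opening': 0.9980934155412665}
side 394.4463158797211 272.0011561650294 208.63977448143277 [[-0.89374618 -0.44856845 -0.00202674]
 [-0.30789994  0.61674568 -0.72444627]
 [ 0.32621372 -0.64684705 -0.68932829]] [0.43399873 0.27313    0.65231333]
top 471.83383343728406 282.55831148406463 196.8840293743394 [[-0.02119974 -0.99977286  0.00219053]
 [-0.99816683  0.02104135 -0.05674716]
 [ 0.05668818 -0.00338954 -0.99838618]] [-0.09138212  0.55679449  1.36122935]
wrist 376.7862825678685 283.02486658159086 210.03557020419686 [[ 0.33973804 -0.94051515 -0.00305342]
 [-0.89455444 -0.32413498  0.30774807]
 [-0.29043144 -0.10182227 -0.95146298]] [-0.67410358 -0.04036993  0.38053458]
```

View pics/top0.png

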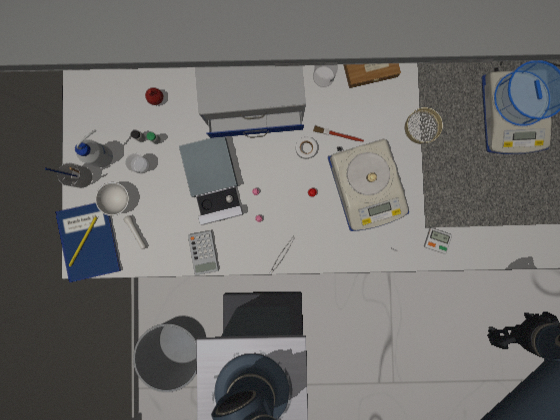

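View pics/side0.png

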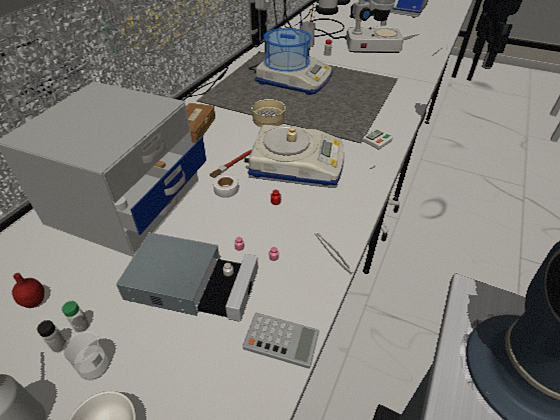

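View pics/wrist0.png

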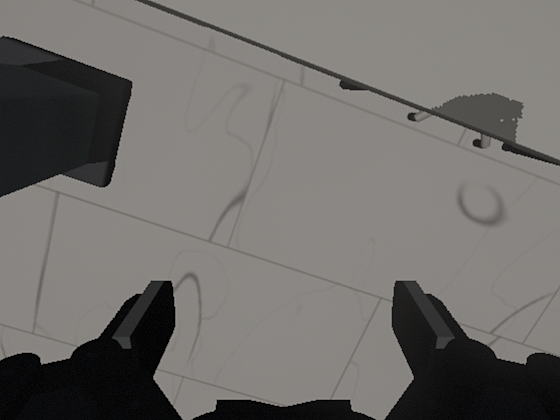

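The top view shows the drawer case at (207,165) with its tray open downward to (220,215), which is toward the robot. The balance is at (370,185) and a brass weight stands on its pan at (372,177).

Candidates for the large weight are brass (372,177), red (312,192), and pink (256,191) and (260,218). Brass on the pan fits the description, and I'll confirm it in an enlarged crop.

Run:
```python
import cv2,numpy as np,pickle
f=pickle.load(open("pics/top0.pkl","rb"));im=np.ascontiguousarray(f["image"][:,:,::-1])
a=cv2.resize(im[130:230,170:250],None,fx=5,fy=5,interpolation=cv2.INTER_NEAREST)
b=cv2.resize(im[130:230,330:410],None,fx=5,fy=5,interpolation=cv2.INTER_NEAREST)[:, :400]
cv2.imwrite("pics/crop1.png",np.hstack([a,b]))
f=pickle.load(open("pics/side0.pkl","rb"));im=np.ascontiguousarray(f["image"][:,:,::-1])
a=cv2.resize(im[225:325,110:265],None,fx=4,fy=4,interpolation=cv2.INTER_NEAREST)
cv2.imwrite("pics/crop2.png",a)
```

```text
(no output)
```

View pics/crop1.png

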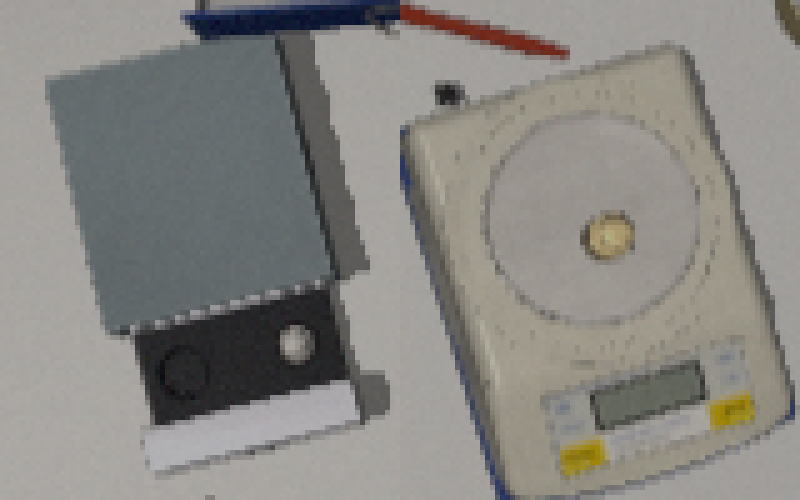

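View pics/crop2.png

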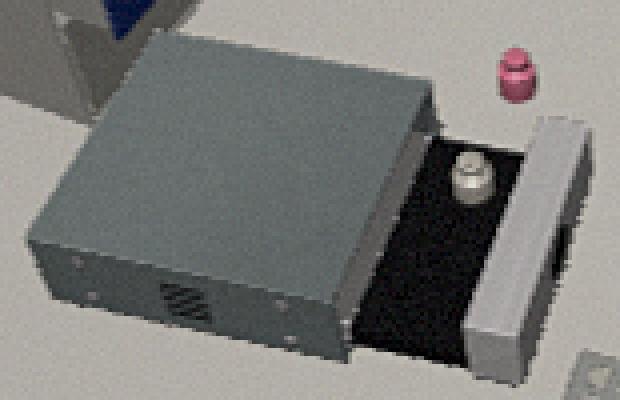

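The crop shows the brass weight on the pan at (372,177). In the tray, the empty pocket ring is at (207,204), the small grey weight at (229,199), and the white front strip along the bottom. Next: coarse positions from the top view, to be refined with the wrist camera.

```bash
cat > h.py <<'E'
import cv2,numpy as np,pickle
def ray(f,u,v,z):
    d=f["R"].T@np.array([(u-f["cx"])/f["fx"],(v-f["cy"])/f["fy"],1.0]); o=-f["R"].T@f["t"]
    return o+d*(z-o[2])/d[2]
def proj(f,X):
    c=f["R"]@np.asarray(X)+f["t"]; return f["fx"]*c[0]/c[2]+f["cx"],f["fy"]*c[1]/c[2]+f["cy"]
def snap(robot,n,tag):
    f=robot.grab_frame(n);pickle.dump(f,open(f"pics/{tag}.pkl","wb"))
    cv2.imwrite(f"pics/{tag}.png",f["image"][:,:,::-1]);return f
def load(tag): return pickle.load(open(f"pics/{tag}.pkl","rb"))
E
python3 - <<'E'
from h import *
f=load("top0");im=f["image"].astype(int)
hsv=cv2.cvtColor(f["image"],cv2.COLOR_RGB2HSV)
# case
c=hsv[165,207];print(c)
m=cv2.inRange(hsv,(85,20,80),(115,80,170));m[:, :170]=0;m[:,260:]=0;m[:125]=0
n,l,s,cc=cv2.connectedComponentsWithStats(m);k=l[165,207];print(s[k])
cn=cv2.findContours((l==k).astype(np.uint8),0,2)[0][0]
r=cv2.minAreaRect(cn);b=cv2.boxPoints(r);P=np.array([ray(f,u,v,.052)for u,v in b]);print(P,P.mean(0))
for i in range(4):e=P[(i+1)%4]-P[i];print(np.linalg.norm(e),np.degrees(np.arctan2(e[1],e[0])))
print("pocket",ray(f,207,204.4,.018),"small",ray(f,229,198.6,.036))
print("big",ray(f,371.6,177.3,.108)) 
m=cv2.inRange(hsv,(18,60,120),(32,255,255));m=m[165:190,360:385];mo=cv2.moments(m,True);print(mo["m00"],ray(f,360+mo["m10"]/mo["m00"],165+mo["m01"]/mo["m00"],.1))
print("scale corners",[ray(f,330+(x)/5,130+y/5,.05) for x,y in((5,128),(278,48),(392,405),(105,497))])
E
```

```text
[100  21 110]
[ 180  137   57   59 1692]
[[0.70509377 0.1906676  0.052     ]
 [0.73483104 0.061818   0.052     ]
 [0.5901739  0.02821309 0.052     ]
 [0.56084031 0.15634501 0.052     ]] [0.64773475 0.10926093 0.052     ]
0.13223662806251962 -77.00422214118728
0.14850919170638555 -166.92174403786245
0.13144674881889137 102.8946728739469
0.14828048321028722 13.38367559922376
pocket [0.53734837 0.11721277 0.018     ] small [0.55190292 0.0509745  0.036     ]
big [ 0.59793918 -0.34705411  0.108     ]
57.0 [ 0.59952393 -0.34857292  0.1       ]
scale corners [array([ 0.6681681 , -0.24409476,  0.05      ]), array([ 0.7110656 , -0.40190986,  0.05      ]), array([ 0.50507266, -0.45987288,  0.05      ]), array([ 0.45636448, -0.29512378,  0.05      ])]
```

Run:
```python
from h import *
from plant import robot
Y=np.radians(13.1)-np.pi/2
for p in([.55,-.36,.28],[.6,-.348,.1],[.5375,.1185,.03],[.45,.06,.03],[.48,.09,.26]):
    q=robot.inverse_kinematics(p,[np.pi,0,Y]);print(p,None if q is None else np.round(q,2))
robot.goto([.56,-.34,.27],[np.pi,0,Y]);f=snap(robot,"wrist","w1");print(robot.sense()["t"],robot.sense()["tcp_pos"])
```

```text
[0.55, -0.36, 0.28] [ 0.61  0.42 -0.13  1.53  0.06  1.2  -0.87]
[0.6, -0.348, 0.1] [ 0.55  0.64 -0.12  1.61  0.09  0.91 -0.95]
[0.5375, 0.1185, 0.03] [ 0.06  0.59 -0.46  1.98  0.42  0.66 -2.01]
[0.45, 0.06, 0.03] [ 0.16  0.48 -0.47  2.2   0.42  0.54 -1.97]
[0.48, 0.09, 0.26] [ 0.44  0.23 -0.82  1.91  0.19  1.08 -1.8 ]
1.8333 [ 0.55886942 -0.34188274  0.26986921]
```

View pics/w1.png

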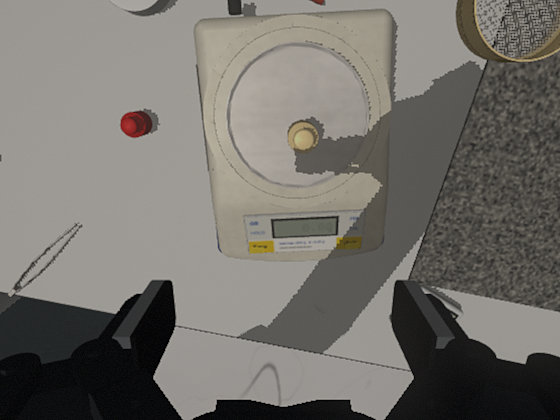

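The wrist view shows the brass weight at about (302,137) on the pan, and the red look-alike at (136,124).

```bash
cat >> h.py <<'E'
def cloud(f):
    z=f["range_z"].astype(float);v,u=np.mgrid[:z.shape[0],:z.shape[1]]
    c=np.stack([(u-f["cx"])/f["fx"]*z,(v-f["cy"])/f["fy"]*z,z],-1)
    X=(c-f["t"])@f["R"]; X[z==0]=np.nan; return X
E
python3 - <<'E'
from h import *
f=load("w1");im=f["image"]
X=cloud(f)[110:165,275:330].reshape(-1,3)
for lo,hi in((.079,.09),(.09,.1),(.104,.115)):
    P=X[(X[:,2]>lo)&(X[:,2]<hi)];print(lo,len(P),P.mean(0) if len(P) else 0,(P.min(0)+P.max(0))/2 if len(P) else 0)
print("pan z",np.median(cloud(f)[90:120,250:280,2]))
hsv=cv2.cvtColor(im,cv2.COLOR_RGB2HSV)
m=cv2.inRange(hsv,(15,60,60),(35,255,255));n,l,s,c=cv2.connectedComponentsWithStats(m)
k=l[137,302];print(s[k],c[k])
cv2.imwrite("pics/crop3.png",cv2.resize(im[100:180,250:350,::-1],None,fx=6,fy=6,interpolation=0))
E
```

```text
0.079 30 [ 0.6114329  -0.3422203   0.08464467] [ 0.60884383 -0.34426503  0.08453766]
0.09 417 [ 0.60398549 -0.34754788  0.09492415] [ 0.60254821 -0.34844112  0.09372391]
0.104 347 [ 0.60259148 -0.34840845  0.10637282] [ 0.60245215 -0.34846821  0.10647424]
pan z nan
[288 120  31  33 790] [302.46835443 136.46582278]
```

View pics/crop3.png

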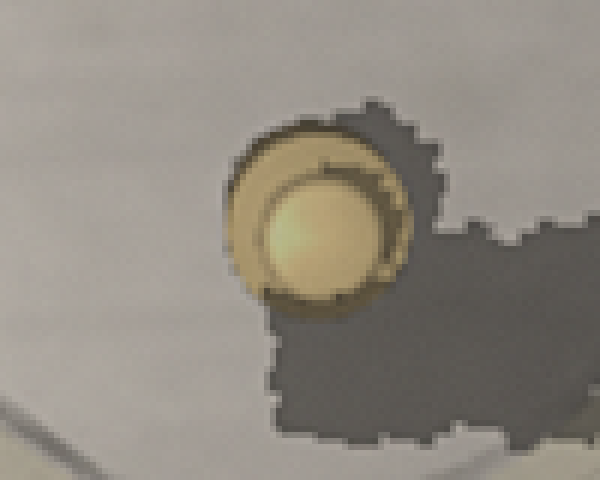

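```bash
cat >> h.py <<'E'
Y=np.radians(13.1)-np.pi/2
def settle(robot,p,n=3,yaw=Y):
    p=np.array(p,float);cmd=p.copy()
    for i in range(n):
        robot.move_straight(cmd,vel=.05,attitude=[np.pi,0,yaw]);robot.sleep(.15)
        e=p-robot.sense()["tcp_pos"]
        if np.linalg.norm(e)<.0006:break
        cmd=cmd+e
    return e
E
python3 - <<'E'
from h import *
from plant import robot
robot.grip(.55,40)
print(settle(robot,[.6025,-.3484,.15],2), robot.sense()["t"])
f=snap(robot,"wrist","w2")
print(robot.sense()["opening"],robot.sense()["tcp_rot"],robot.sense()["wrist_force"])
X=cloud(f).reshape(-1,3);P=X[(X[:,2]>.102)&(X[:,2]<.112)&(np.hypot(X[:,0]-.6025,X[:,1]+.3484)<.02)];print(len(P),(P.min(0)+P.max(0))/2 if len(P) else 0)
E
```

```text
[-2.64707999e-06  5.23612447e-05 -1.28328664e-04] 5.15
0.5507754378509953 [-3.14144012e+00 -1.03917492e-04 -1.34218192e+00] [-0.14055441  0.59329278 -0.23379463]
784 [ 0.60286492 -0.34852332  0.10513951]
```

View pics/w2.png

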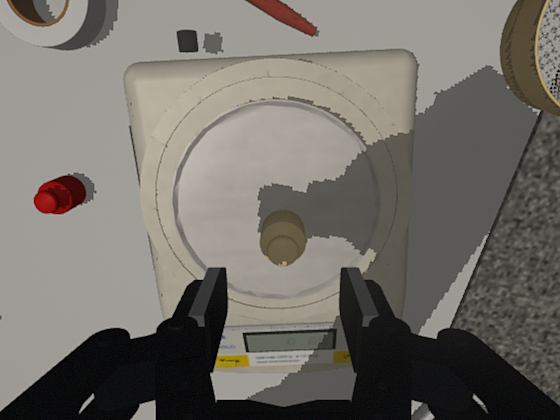

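The weight (283,245) is centred between the jaws (217 to 349). I'll descend and grip.

Run:
```python
from h import *
from plant import robot
hit=robot.move_straight([.6028,-.3485,.095],vel=.06,contact_N=4)
robot.sleep(.1);s=robot.sense();print(hit,s["tcp_pos"],s["wrist_force"])
if not hit:
    robot.grip(0.0,40);s=robot.sense();print(s["opening"],s["tcp_pos"],s["wrist_force"],s["t"])
    snap(robot,"wrist","w3")
```

```text
False [ 0.60314235 -0.34869005  0.09562156] [-0.14247773 -0.28608703 -0.31972465]
0.26687578138883244 [ 0.60311442 -0.3485876   0.0956271 ] [-1.31413734 -0.04683529  2.95553318] 6.7083
```

View pics/w3.png

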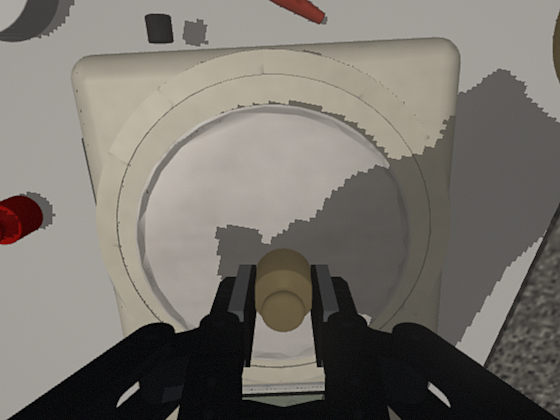

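Run:
```python
from h import *
from plant import robot
s=robot.sense();p=s["tcp_pos"]
robot.move_straight([p[0],p[1],.13],vel=.05);print(robot.sense()["opening"],robot.sense()["wrist_force"])
robot.move_straight([p[0]-.05,p[1],.25],vel=.15)
robot.goto([.47,.085,.25],[np.pi,0,Y]);robot.sleep(.2)
snap(robot,"wrist","w4");s=robot.sense();print(s["t"],s["tcp_pos"],s["opening"],s["wrist_force"])
```

```text
0.26813654473659054 [ 0.28035302  0.53046902 -1.30328057]
10.5 [0.47031843 0.08438795 0.24991747] 0.2657455327010312 [ 0.5423932  -0.15277381 -0.70346759]
```

View pics/w4.png

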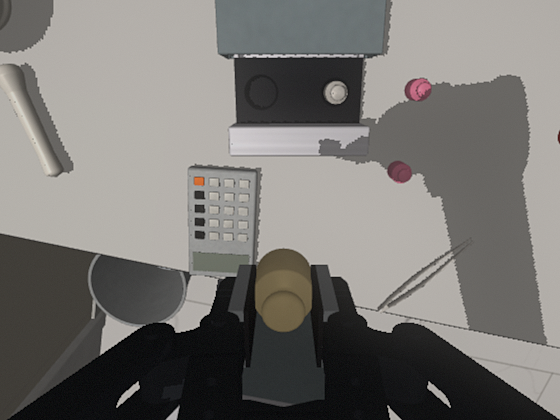

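The wrist view shows the weight upright in the grip, the empty pocket ring at (262,92), the small weight at (335,92), the tray front at (300,140) and the calculator just before it at (222,220).

Run:
```python
from h import *
f=load("w4");im=f["image"]
sub=im[60:125,235:290];g=cv2.cvtColor(sub,cv2.COLOR_RGB2GRAY)
cv2.imwrite("pics/crop4.png",cv2.resize(cv2.convertScaleAbs(im[45:165,220:380,::-1],alpha=2.2,beta=-30),None,fx=5,fy=5,interpolation=0))
g8=cv2.resize(g,None,fx=8,fy=8,interpolation=cv2.INTER_CUBIC)
c=cv2.HoughCircles(cv2.medianBlur(g8,9),cv2.HOUGH_GRADIENT,1,60,param1=40,param2=15,minRadius=90,maxRadius=170)
print(None if c is None else [(235+x/8-.44,60+y/8-.44,r/8) for x,y,r in c[0][:5]])
print("px radius expected")
a=proj(f,[.5377,.1188,.018]);b=proj(f,[.5377,.1325,.018]);print(a,b)
hsv=cv2.cvtColor(im,cv2.COLOR_RGB2HSV)
# front strip
m=((im.min(2)>120)).astype(np.uint8)
# tray front depth
X=cloud(f)
S=X[120:165,225:375].reshape(-1,3);S=S[(S[:,2]>.040)&(S[:,2]<.056)]
r=cv2.minAreaRect(S[:,:2].astype(np.float32)*1000);print("front rect",r,S[:,2].mean())
C=X[0:60,200:400].reshape(-1,3);C=C[(C[:,2]>.04)&(C[:,2]<.06)];print("case z",np.median(C[:,2]))
for u in(225,250,300,350,378):
    col=X[30:60,u]; k=np.where(col[:,2]>.045)[0]; print(u,30+k.max(),ray(f,u,30+k.max()+.5,.052))
for u in(192,255):
  for v in(170,195,230): print("calc",u,v,X[v,u])
```

```text
None
px radius expected
(np.float64(262.9491204025075), np.float64(94.87355583030555)) (np.float64(248.3717270801809), np.float64(91.3541553870214))
front rect ((507.1732177734375, 78.34212493896484), (26.41743278503418, 124.04541015625), 13.204205513000488) 0.046612384519452175
case z 0.051572233539358844
225 54 [0.56228192 0.15368662 0.052     ]
250 54 [0.56685036 0.13396448 0.052     ]
300 54 [0.57598492 0.09453028 0.052     ]
350 54 [0.58511636 0.05510952 0.052     ]
378 54 [0.59022861 0.03303975 0.052     ]
calc 192 170 [0.45167075 0.17286229 0.01210134]
calc 192 195 [0.42662607 0.16860785 0.01373283]
calc 192 230 [0.38846167 0.16304851 0.01226103]
calc 255 170 [0.46424053 0.11198536 0.00488358]
calc 255 195 [0.44029818 0.10654799 0.01117393]
calc 255 230 [0.40189774 0.09877064 0.00845717]
```

View pics/crop4.png

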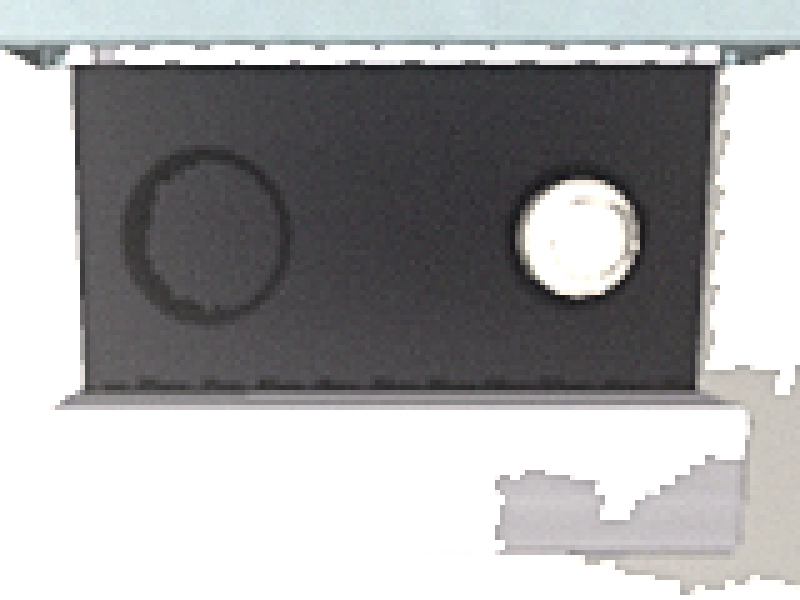

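Run:
```python
from h import *
f=load("w4");im=f["image"]
th=np.radians(13.1);ex=np.array([np.cos(th),np.sin(th)]);ey=np.array([-ex[1],ex[0]])
m=cv2.inRange(cv2.cvtColor(im,cv2.COLOR_RGB2GRAY)[60:123,236:362],0,28)
P=ray(f,220+206/5-.4,45+237.5/5-.4,.018);print("ring",P)
F=np.array([.50717,.07834]);print("rel front",(P[:2]-F)@ex,(P[:2]-F)@ey)
X=cloud(f)[75:110,318:352].reshape(-1,3);S=X[(X[:,2]>.033)&(X[:,2]<.045)];print("small top",len(S),(S.min(0)+S.max(0))/2)
s=((S.min(0)+S.max(0))/2)[:2];print((P[:2]-s)@ex,(P[:2]-s)@ey)
# tray black insert edges
for v in(70,100):
  row=im[v,225:375].max(1)<75; k=np.where(row)[0];print(v,ray(f,225+k.min()-.5,v,.018),ray(f,225+k.max()+.5,v,.018))
```

```text
ring [0.53963898 0.12123682 0.018     ]
rel front 0.04134662521066141 0.034421339546174004
small top 187 [0.55472225 0.05452457 0.0369383 ]
0.00042967206806644617 0.06839477948575377
70 [0.55292288 0.14836598 0.018     ] [0.57882835 0.03655632 0.018     ]
100 [0.52752877 0.14259121 0.018     ] [0.55363776 0.02995403 0.018     ]
```

Run:
```python
from h import *
from plant import robot
x,y=.5399,.1211
robot.goto([x,y,.12],[np.pi,0,Y])
print(settle(robot,[x,y,.055],2))
snap(robot,"wrist","w5");snap(robot,"side","s5");print(robot.sense()["wrist_force"])
h=robot.move_straight([x,y,.0316],vel=.02,contact_N=2.5);s=robot.sense();print(h,s["tcp_pos"],s["wrist_force"],s["torque"],s["t"])
snap(robot,"wrist","w6");f=snap(robot,"side","s6")
cv2.imwrite("pics/crop6.png",cv2.resize(f["image"][200:330,140:280,::-1],None,fx=4,fy=4,interpolation=0))
```

```text
[-1.97479825e-04 -5.68525480e-05 -3.09227672e-04]
[-0.4037399  -0.34583711 -1.09441012]
True [0.53974949 0.12108007 0.03206878] [-0.82141808 -0.20579512  4.73657193] [-0.0003295   0.09475934  0.01759722] 13.9333
```

View pics/w6.png

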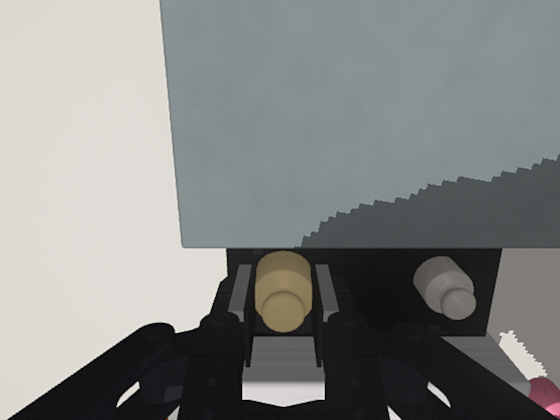

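View pics/crop6.png

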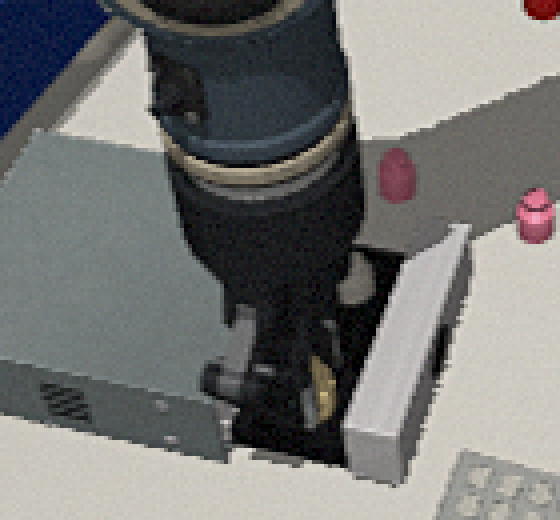

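The weight touched down with the TCP at z = 0.0321, against the predicted 0.0316 for the pocket floor. So it is on the floor and not on the rim. Releasing a little way.

Run:
```python
from h import *
from plant import robot
robot.grip(.38);robot.sleep(.3);s=robot.sense();print(s["opening"],s["tcp_pos"],s["wrist_force"])
snap(robot,"wrist","w7")
p=s["tcp_pos"];robot.move_straight([p[0],p[1],.075],vel=.05);robot.sleep(.1)
robot.move_straight([p[0],p[1],.14],vel=.15)
robot.goto([.47,.085,.25],[np.pi,0,Y]);robot.sleep(.15)
f=snap(robot,"wrist","w8");print(robot.sense()["t"])
cv2.imwrite("pics/crop8.png",cv2.resize(cv2.convertScaleAbs(f["image"][45:165,220:380,::-1],alpha=1.5),None,fx=5,fy=5,interpolation=0))
X=cloud(f)
for a,b in((.538,.12),(.5545,.0545)):
    Q=X.reshape(-1,3);Q=Q[(np.hypot(Q[:,0]-a,Q[:,1]-b)<.018)&(Q[:,2]>.033)];print(len(Q),(Q.min(0)+Q.max(0))/2,np.percentile(Q[:,2],80))
```

```text
0.3793729454588203 [0.53876836 0.12068679 0.03106341] [-0.67624065 -0.50553974 -0.25015705]
17.15
336 [0.53911557 0.12129924 0.03910451] 0.04365833910269488
194 [0.55470036 0.05458796 0.03703935] 0.03776364654302612
```

View pics/w7.png

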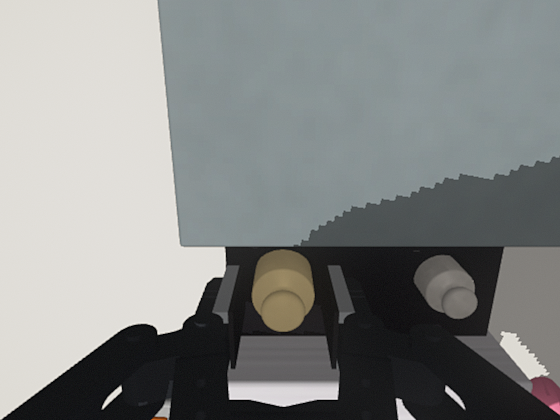

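View pics/crop8.png

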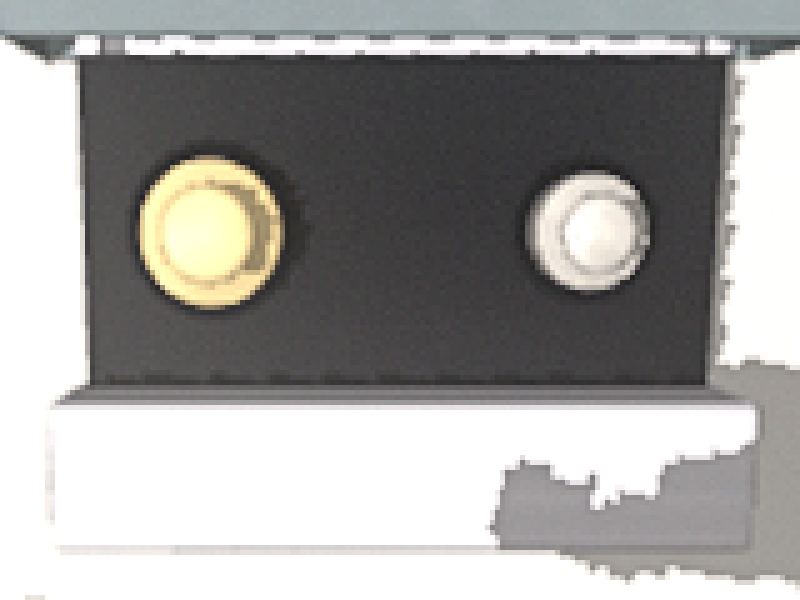

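The brass weight sits at (208,232) in the crop with its top at 0.0437 m, matching the pocket floor (10 mm) plus the 34 mm weight. The small weight is also still standing. Now the press with closed fingers.

```bash
cat >> h.py <<'E'
th=np.radians(13.1);ex=np.array([np.cos(th),np.sin(th),0]);ey=np.array([-ex[1],ex[0],0])
FACE=np.array([.50717,.07834,0])-.013*ex   # face centre, tray out
def at(s,z=.030): return FACE+ex*s+np.array([0,0,z])   # TCP s m beyond the sprung-out face
def depth(robot): return (robot.sense()["tcp_pos"]-FACE)@ex
def fx(robot): return robot.sense()["wrist_force"]@ex
E
python3 - <<'E'
from h import *
from plant import robot
robot.grip(0.0,20)
robot.goto(at(-.036,.14),[np.pi,0,Y])
h=robot.move_straight(at(-.036),vel=.08,contact_N=4);robot.sleep(.3)
b=np.mean([robot.sense()["wrist_force"]]*1,0)
print(h,robot.sense()["tcp_pos"],at(-.036),b,robot.sense()["t"],robot.sense()["opening"])
h=robot.move_straight(at(-.005),vel=.02,contact_N=1.5)
print(h,depth(robot),fx(robot)-b@ex,robot.sense()["t"])
snap(robot,"wrist","w9");f=snap(robot,"side","s9")
cv2.imwrite("pics/crop9.png",cv2.resize(f["image"][200:360,140:300,::-1],None,fx=4,fy=3.7,interpolation=0))
np.save("base.npy",b)
E
```

```text
False [0.45954671 0.06723376 0.03019008] [0.45944518 0.06723409 0.03      ] [-0.12671838 -0.49288026  0.57305348] 19.9083 0.00021424680745921038
True -0.01116380896050284 0.2723497195405823 21.0667
```

View pics/crop9.png

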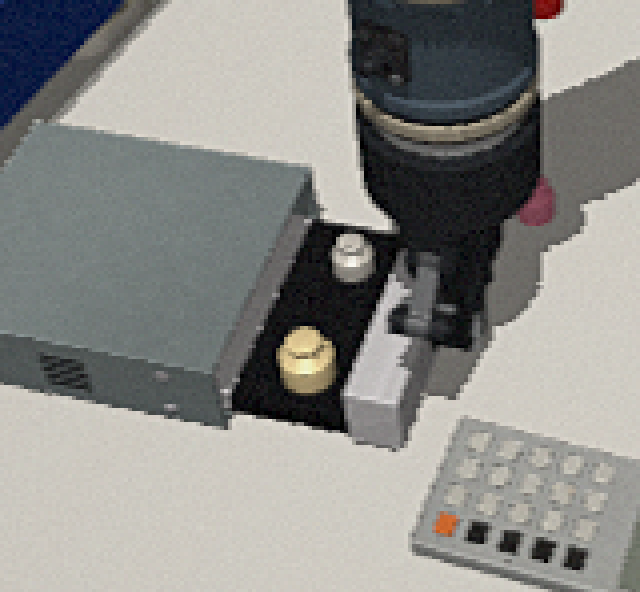

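View pics/w9.png

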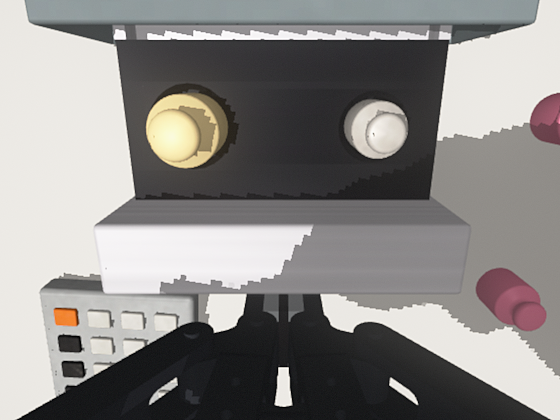

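Both weights stand in their pockets at (175,130) and (378,128). The closed fingertips meet the tray front at its centre (283,293), at the predicted depth. Pressing in.

Run:
```python
from h import *
from plant import robot
b=np.load("base.npy")@ex; c0=-.0112
h=robot.move_straight(at(c0+.052),vel=.025,contact_N=6)
f1=-(fx(robot)-b);print(h,depth(robot)-c0,f1,robot.sense()["t"])
d=depth(robot)-c0
if not h:
    f1=max(0,f1)
    h=robot.move_straight(at(c0+.0835),vel=.007,contact_N=max(2.,6.8-f1))
    print(h,depth(robot)-c0,-(fx(robot)-b),robot.sense()["t"])
```

```text
False 0.05201447076092873 2.7817599319235726 23.4
True 0.07685888134660354 2.595932915158525 26.6833
```

Run:
```python
from h import *
from plant import robot
b=np.load("base.npy")@ex; c0=-.0112
for i in range(4): print(depth(robot)-c0,-(fx(robot)-b),robot.sense()["wrist_force"]);robot.sleep(.05)
f=snap(robot,"wrist","w10")
```

```text
0.07685888134660354 2.595932915158525 [-2.91370591  0.03006378  2.18561309]
0.07606937383846368 3.1621466736551467 [-3.19001452 -1.28074184  2.84337109]
0.0756611919188604 2.026100732220712 [-2.2020101  -0.51413085  1.66564177]
0.07558381019696798 1.216452574609069 [-1.50850006  0.07790651  1.1739052 ]
```

View pics/w10.png

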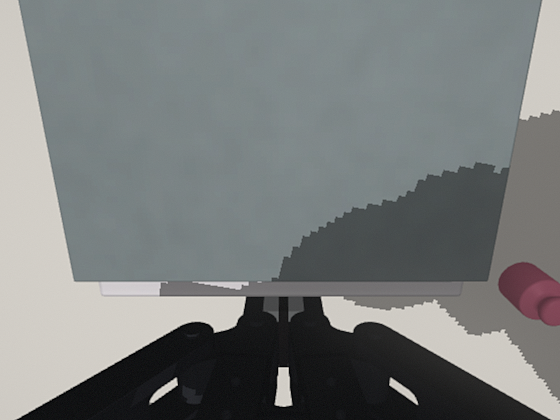

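Run:
```python
from h import *
from plant import robot
b=np.load("base.npy")@ex; c0=-.0112
for d in(.073,.070,.067):
    robot.move_straight(at(c0+d),vel=.01);robot.sleep(.15);print(depth(robot)-c0,-(fx(robot)-b),robot.sense()["t"])
f=snap(robot,"wrist","w11")
```

```text
0.07314582825884906 0.03710476666500451 27.5167
0.07006439261790476 -0.012280060427002165 28.1167
0.0670683178412065 0.2402060889854632 28.7167
```

View pics/w11.png

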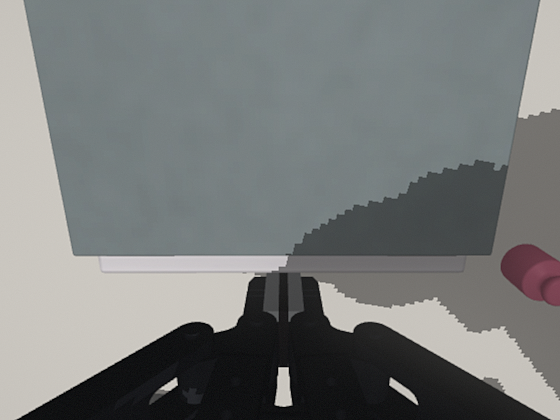

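The fingers (283,280) now stand clear of the front edge (283,272), the force is about zero, and the tray has stayed in. I'll retreat and check.

Run:
```python
from h import *
from plant import robot
c0=-.0112
robot.move_straight(at(c0+.035),vel=.06)
robot.move_straight(at(c0+.02,.2),vel=.12)
robot.goto([.43,.06,.26],[np.pi,0,Y]);robot.sleep(.8)
f=snap(robot,"wrist","w12");g=snap(robot,"side","s12")
cv2.imwrite("pics/crop12.png",cv2.resize(g["image"][200:360,90:310,::-1],None,fx=3.5,fy=3.5,interpolation=0))
X=cloud(f).reshape(-1,3);S=X[(X[:,2]>.040)&(X[:,2]<.0495)];d=(S-FACE)@ex;k=(abs((S-FACE)@ey)<.055)&(d>.05)&(d<.09)
print("front edge depth",np.percentile(d[k],[1,5,50]),k.sum(),robot.sense()["t"])
```

```text
front edge depth [0.07494985 0.07507327 0.07770303] 1396 32.3917
```

View pics/w12.png

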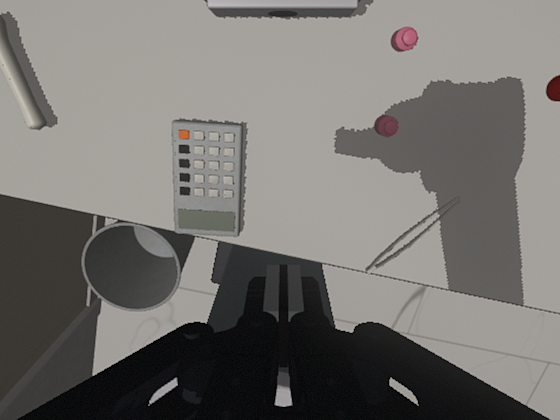

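View pics/crop12.png

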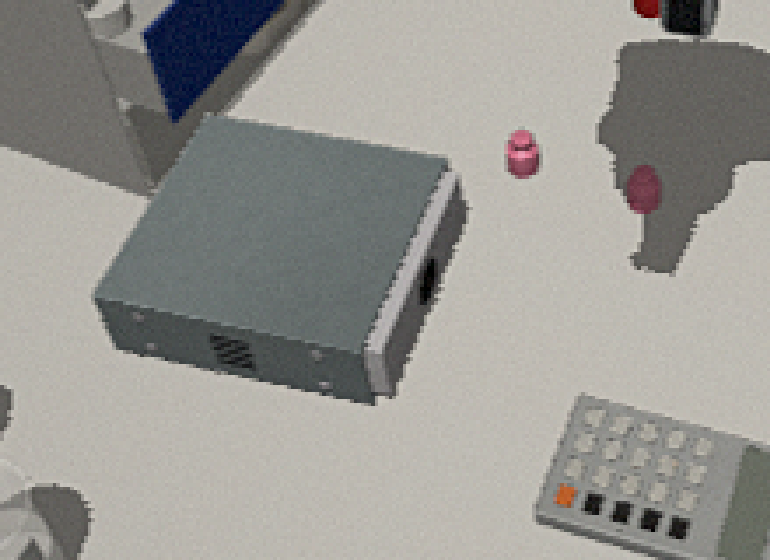

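The tray has stayed shut with the hand well away. Its front is about 8–9 mm proud, and the calculator and look-alikes are where they were. Handing in.

Run:
```python
from plant import robot
robot.sleep(.3);print(robot.close_job(),robot.sense()["t"])
```

```text
the job is handed in; nothing more can be done
the job is handed in; nothing more can be done
```

The large brass weight is in its pocket, the drawer is latched shut, and the job was handed in at about 33 s of the 58 s allowed.

- **Weight:** I lifted it off the balance pan without the fingers reaching the pan. In the pocket its top read 43.7 mm above the bench, against 44 mm expected. It was centred to about 0.5 mm, and the small weight was standing in its own pocket.
- **Drawer:** I pressed the tray front slowly with closed fingers, set to stop at about 7 N. It stopped 77 mm in. As I drew back, the force fell to about zero and a gap opened.
- **Final check:** with the hand well away for over 2 s, the last pictures show the tray still shut at about 75 mm. The calculator appears undisturbed, and I made no contact with the label roll.

**Not confirmed:**
- **Peak force:** I could not read it at the stop. The sensor had already dropped to 2.6 N when I sampled it.
- **Weights after closing:** I could not see them once the drawer was shut. Both were last seen standing just before the press.

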